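Re-hang the carrier of potted housings on the curing stand

ROBOT

A 7-joint arm with a two-finger parallel gripper is mounted at the origin on the work surface. World frame = base frame: x ahead of the robot, y to its left, z up, the work surface at z = 0. Lengths are in m, angles in rad, forces in N, time in s.
With the tool pointing down it reaches from about 0.425 to 0.875 m from the base axis. Payload 8.4 kg.
Tool frame: the origin (TCP) lies at the very end of the fingers, on their centre line; the grasp point (between the pads) lies 19 mm behind it; z points along the fingers, y is the line along which they close (so a half turn about z gives the same grasp; the last joint's range is limited). The gripper opens to 87 mm and grips with 3 to 60 N. Pads are 19 mm wide; open, the fingers measure 117 mm over their backs; the gripper's body (75 mm by 190 mm) begins 51 mm behind the grasp point.
Start: joints at [-1.217, 0.333, 0.04, 1.465, -0.013, 1.343, -0.059], TCP at [0.284, 0.584, 0.223] pointing down, gripper open.
Joint ranges: [-2.58, 2.58], [-0.38, 2.09], [-1.3, 1.39], [0.25, 2.4], [-1.5, 4.64], [0.08, 2.09], [-2.65, 2.65]. Speed limits (rad/s): [2.22, 2.22, 2.79, 2.79, 3.14, 3.14, 3.14].

INTERFACE

Orientations are given as a unit quaternion [w, x, y, z].
In Python, from cell import status, vision, bot gives the robot as it stands.
- The arm moves only by the tool move_arm, never from a script. Its argument "moves" is a list that holds one entry, the list of rows, each a list of 5 numbers: the closure in counts, from 0 (fully open) to 255 (shut), then the shift along the tool's x, y, z in mm, then the turn about the tool's z in degrees. A call has 1 to 8 rows; each row is the pose to reach, as a shift and turn from the pose commanded when the call began, along the tool's axes at that moment; what a row does not reach only later rows make up. A row lasts 1/12 s, in which the tool goes at most 41.7 mm and 7.16 degrees, less where a joint would pass 70% of its speed; a pose out of reach is approached as far as the arm can. A call with a gripper value outside its range is refused whole. The fingers move at their own pace and stop on an object; "force" is the grip in N (left out, the last holds). Time passes only in rows, so rows that repeat a pose let the fingers close. It gives the time, the measured TCP pose, the force, the opening and the grip force at its end, in the units of the state.
- status.state(): the state, without advancing time (a new reading comes with each control period).
- vision.grab_frame(name): name is "side" or "top"; returns the picture (480x640x3 uint8, red, green, blue); there is no depth.
- vision.camera_model(name): a dict with "K" (3x3 intrinsics, pixels), "eye" and "orientation" of the camera in the world. Camera axes: x right, y down, z forward; pixel columns grow to the right and rows downward; lengths in m; the calibration is good to about 2 mm. A picture is of the moment at which its call begins. camera_model takes no time and is no camera call.
- bot.job_done(): hands the job in; it is judged then, once.
Trained networks look in the newest picture that a camera, given by its name, has taken for a name from the list of things; names that differ only in an ending like _2 or _b are one class to them, and where a whole thing is asked for, a point or a joint stands for the part that bears it (a point fixed in the world has none). Each returns a list of dicts, best first, with "conf" (0 to 1); they miss things now and then, are a little off and sometimes report something else, mostly with a low value. They report only what shows in the picture. A call takes as long as a camera call. They do not tell look-alikes from the thing itself.
- vision.find_in(camera, thing): "centre" ([column, row] as shares, 0 to 1, of the picture: columns of its width, rows of its height, amid what is visible of it).
- vision.trace(camera, thing): "pixels" (480x640 bool, what is visible of it) and "centre" ([column, row] as shares, 0 to 1, of the picture: columns of its width, rows of its height, amid what is visible of it).
- vision.mark_of(camera, thing): "centre" ([column, row] as shares, 0 to 1, of the picture: columns of its width, rows of its height: a listed point, or the origin of a listed thing).
The state is a dict: "clock": time; "q": joint angles; "joint_velocities": joint speeds; "tau": joint torques, N m; "tcp_pos": TCP position; "tcp_rot": TCP orientation; "force": force on the tool from outside, world axes, zero at the start; "torque": the same for the moment, N m; "width": finger opening in m; "gripper_force": force on a finger pad.
Only numpy, scipy, OpenCV 4.12 (cv2) and the standard library are available. Lean on these libraries where they do the work, as an engineer would, in place of code of your own. Each camera call takes 0.05 s, during which the arm holds its last target. There are 200 camera calls.

TASK

Lift the steel hanging carrier with its two loose potted housings off the blue stand's arm and carry it level, never setting it down, to the beige stand. Lower it gently onto that stand's arm, find the notch by feel, let the hook down fully home in the notch (no dropping, no leaning on the arm) and let go, so that it hangs still. Keep both housings on the carrier and leave the other things on the bench where they are.

Things in the scene. Friction and masses are not known exactly. Their poses are not given: they have to be found in the camera images.
- carrier: Hanging carrier, about 0.4 kg: steel tray (100 x 130 mm, rim 13 mm high, floor 3 mm) on a bent 7 mm rod. Origin at the tray's underside, straight below the hook's middle; tray from -47.5 to 52.5 mm in x, +-65 in y. The rod stands at x = -17 mm, runs level along x at height 155 mm to x = +17 mm (crossbar), then turns down, its tip 17.5 mm below that line: an upside-down J.
- carrier_hook (a point): Middle of the hook's crossbar, on the rod's centreline, 155 mm above the tray's underside; axes as the carrier's. Hung up, the crossbar lies across an arm, the upright on the arm's -x side (robot's side), the tip on its +x side, 8.5 mm of play each side, axes parallel to the stand's. The carrier goes on and off an arm by being raised over it and moved along x.
- carrier_grip (a point): Point on the axis of the carrier's green grip block, 40 mm above the crossbar's centreline. The block is 16 x 16 mm, sides along the carrier's x and y, and reaches from 10 to 56 mm above that centreline, on a 7 mm neck.
- housing1: Potted housing standing loose on the tray's -y side: black box 40 x 36 x 20 mm with set green resin and two brass studs on top, about 60 g. Origin at the centre of its underside, z up.
- housing2: The like housing on the tray's +y side; origin at the centre of its underside, z up.
- load: Blue stand, fixed to the bench, from which the carrier hangs at first: foot plate 120 x 170 x 12 mm, 16 mm post 274 mm high, clamp 36 mm wide, notched arm. Origin on the bench, 240 mm below and 18 mm to -y of point load_arm; the post stands 30 mm to +x of the origin.
- load_arm (a point): Middle of the blue stand's arm's top edge where the arm leaves its clamp, 240 mm above the bench. The arm is a level flat steel bar on edge, 10 mm thick in x, running 155 mm along this point's +y; its last 8 mm turn 6 mm up. A square notch (10 mm wide, 8 mm deep) crosses the top edge, its centre 105 mm from here.
- cure: Beige stand, fixed to the bench, where the carrier must go: the same parts, sizes and axes as the blue one. Its arm was slid through the clamp by hand and clamped firmly (it does not give), so its one notch lies anywhere from 80 to 150 mm along +y from point cure_arm, a place that is not measured; the arm ends 50 mm past the notch's centre and its tail 190 mm before it.
- cure_arm (a point): Middle of the beige stand's arm's top edge where the arm leaves its clamp, 240 mm above the bench, arm along +y. With the hook's crossbar on the plain top edge its centreline is 3.5 mm above this point; fully home in the notch it is 4.5 mm below it.
- mould: Bystander: grey casting tray with green resin, 110 x 90 x 24 mm, origin at the centre of its underside.
- mixer: Bystander: green mixing nozzle with a white square end, lying, about 150 mm long and 16 mm thick; origin under its tube.
- jar: Bystander: red jar with white lid, 56 mm across, 60 mm high, origin at the centre of its underside.
- mould_black: Bystander: grey casting tray with black resin, 110 x 90 x 24 mm, origin at the centre of its underside.
Things that resemble listed ones, but are neither listed nor needed, are in the scene too. What is shaped like the housing2 but purple is not meant.

How it is judged:
On the way, in this order (a step that is already met when the one before it is completed fails the run):
1. the carrier is held in the gripper, its hook lifted clear above the blue stand's arm (crossbar at least 18 mm over the arm's top edge) (z of carrier_hook in the frame of load_arm above 0.018 m and contact force between the fingers and carrier above 1 N and contact force between carrier and load below 0.1 N), for 0.2 s.
2. still held, the hook has been lowered until it bears on the beige stand's arm (contact force between carrier and cure above 0.5 N and contact force between the fingers and carrier above 1 N and z of carrier_hook in the frame of cure_arm below 0.006 m), for 0.1 s.
At the end, for the whole second after the job is handed in: The carrier hangs released and still (tilt under 0.12 rad) on the beige stand, its hook home in the arm's notch (crossbar centreline at least 3 mm below the top edge, within 14 mm of the arm's middle), its weight on the stand, both housings flat on its tray (z of carrier_hook in the frame of cure_arm between -0.009 and -0.003 m and y of carrier_hook in the frame of cure_arm between 0.07 and 0.16 m and x of carrier_hook in the frame of cure_arm between -0.014 and 0.014 m and contact force between carrier and cure above 2 N and angle between carrier's own z axis and vertical below 0.12 rad and linear speed of carrier below 0.04 m/s and z of housing1 in the frame of carrier between 0 and 0.008 m and z of housing2 in the frame of carrier between 0 and 0.008 m and horizontal distance between each of housing1, housing2 and carrier below 0.07 m); the robot touches nothing.
It fails at once if the carrier is tilted more than 0.17 rad (10 degrees) (angle between carrier's own z axis and vertical above 0.17 rad).
It fails at once if the carrier is set down or dropped (its underside less than 40 mm above the bench) (height (world z) of carrier below 0.04 m).
It fails at once if the carrier is pressed, dropped or knocked on the beige stand with more than 25 N (contact force between carrier and cure above 25 N).
It fails at once if the carrier is pressed or knocked on the blue stand with more than 25 N (contact force between carrier and load above 25 N).
It fails at once if a bystander is moved more than 15 mm (distance of any of mould, mixer, jar, mould_black from where it was at the start of the episode above 0.015 m).
It also fails if it takes over 72 s, if anything falls off the work surface, if the arm or the gripper's body presses on something with over 40 N, if the wrist force passes 120 N, or if a joint passes its speed limit or range.

## Working session

There is one attempt and no reset: what is moved stays moved. The work goes in short steps, Python scripts to look and compute and a tool call to move; the robot and the scene stay as the last step left them, time stands still between calls to the robot, and variables do not carry over. Pictures are saved under pics/ and viewed, at most 10 in all, crops included, and the job is handed in when it is done.

Besides the shell and the picture viewer there is one more tool, called after "Request:" as name(argument=value, ...) on one line, values as JSON. move_arm: Moves the arm, as the interface text tells. Its arguments: {"type":"object","properties":{"moves":{"type":"array","items":{"type":"array","items":{"type":"array","items":{"type":"number"}}}},"force":{"type":"number"}},"required":["moves"]}

```bash
mkdir -p pics
cat > h.py <<'E'
import numpy as np,cv2
from cell import status,vision,bot
from scipy.spatial.transform import Rotation as R
def cam(n):
    m=vision.camera_model(n);q=np.array(m["orientation"],float)
    r=R.from_quat(np.r_[q[1:],q[0]]).as_matrix() if q.shape==(4,) else q
    return np.array(m["K"]),np.array(m["eye"]),r
def ray(n,c):
    K,e,r=cam(n);d=r@np.linalg.inv(K)@np.array([c[0]*640,c[1]*480,1]);return e,d/np.linalg.norm(d)
def tri(c1,c2):
    (a,u),(b,v)=ray("side",c1),ray("top",c2)
    s=np.linalg.lstsq(np.c_[u,-v],b-a,rcond=None)[0];p,q=a+s[0]*u,b+s[1]*v
    return (p+q)/2,np.linalg.norm(p-q)
def atz(n,c,z):
    e,d=ray(n,c);return e+d*(z-e[2])/d[2]
def proj(n,p):
    K,e,r=cam(n);v=K@(r.T@(np.array(p)-e));return v[:2]/v[2]
E
python3 - <<'E'
from h import *
for n in("side","top"):
    cv2.imwrite(f"pics/{n}0.png",vision.grab_frame(n)[:,:,::-1]); print(n,vision.camera_model(n))
    for t in("carrier_grip","carrier_hook","load_arm","cure_arm","load","cure","carrier","housing1","jar","mould","mixer"):
        print(t,[(np.round(np.array(d["centre"])*[640,480],1).tolist(),round(d["conf"],2)) for d in vision.mark_of(n,t)[:3]])
s=status.state();print(s)
E
```

```text
side {'K': array([[578.474989  ,   0.        , 318.64190077],
       [  0.        , 578.474989  , 246.743093  ],
       [  0.        ,   0.        ,   1.        ]]), 'eye': array([0.21935612, 0.71758532, 1.09020752]), 'orientation': array([ 0.08178642, -0.22823241,  0.90833871, -0.34079575])}
carrier_grip [([285.9, 256.9], 0.89), ([288.8, 274.7], 0.51)]
carrier_hook [([288.4, 275.5], 0.65)]
load_arm [([307.2, 233.2], 0.93)]
cure_arm [([376.9, 128.0], 0.86)]
load [([311.5, 296.8], 0.84)]
cure [([373.5, 195.4], 0.98)]
carrier [([292.7, 319.3], 0.81), ([294.6, 303.7], 0.2)]
housing1 [([293.9, 301.5], 0.85), ([230.0, 359.1], 0.69), ([283.6, 332.9], 0.66)]
jar [([263.9, 242.5], 0.95)]
mould [([310.2, 296.8], 0.48), ([377.8, 128.1], 0.29)]
mixer [([371.1, 385.9], 0.63)]
top {'K': array([[488.91521742,   0.        , 329.35035609],
       [  0.        , 488.91521742, 234.84446894],
       [  0.        ,   0.        ,   1.        ]]), 'eye': array([0.43400037, 0.0443254 , 1.06129857]), 'orientation': array([ 0.04188435, -0.70362907,  0.70620916, -0.06648659])}
carrier_grip [([250.0, 214.4], 0
[... 507 characters left out ...]
7741,  0.33319606,  0.03991826,  1.46541154, -0.01343188,
        1.34331558, -0.05849966]), 'joint_velocities': array([ 1.11270931e-03, -8.02703628e-04,  5.25566950e-04, -1.63238738e-04,
        5.56327242e-05, -1.01156414e-03, -1.66505994e-03]), 'tau': array([ 4.49716827e-04, -6.56106591e+01,  1.33343887e+00, -4.04064131e+01,
       -5.98771451e-02,  3.51430289e-02,  2.00239884e-05]), 'tcp_pos': array([0.28437072, 0.58444998, 0.22254303]), 'tcp_rot': array([-2.15913818e-05,  2.24506802e-01,  9.74472521e-01, -2.90740857e-05]), 'force': array([-0.12131777, -0.30614117, -0.44439626]), 'torque': array([ 0.06438189, -0.01576723, -0.00402228]), 'gripper_force': 0.0, 'width': 0.08716427623371524}
```

View pics/side0.png

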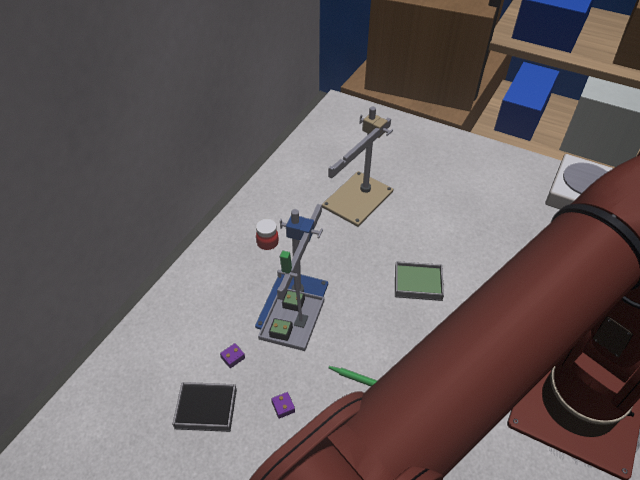

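View pics/top0.png

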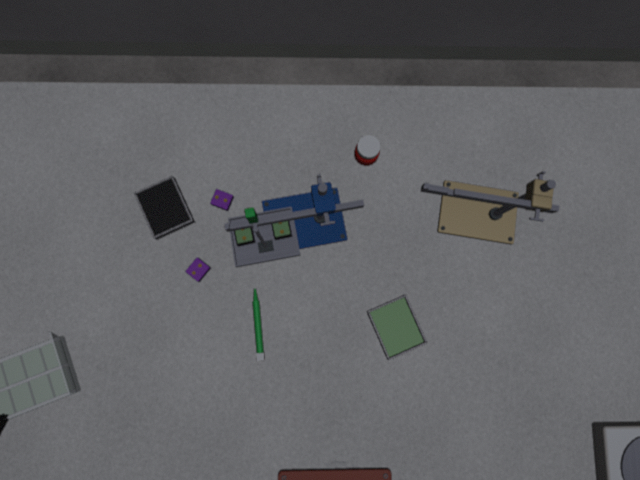

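The pictures show the blue clamp at about (322,195) in the top view, with its arm running left to (228,226). The beige arm runs from about (556,208) to its tip at (424,188), with its clamp at (541,195). In the top view +y is to the left and +x is up. The grip block is at (250,215).

Run:
```python
from h import *
S=np.array([640,480.])
P={"grip":((285.9,256.9),(250,214.4)),"hook":((288.4,275.5),(256.2,217.4)),"load_arm":((307.2,233.2),(315.2,210.3)),"cure_arm":((376.9,128),(530.6,202.2)),"load":((311.5,296.8),(322.1,230.1)),"cure":((373.5,195.4),(491.3,226.5)),"carrier":((292.7,319.3),(263.6,236.2))}
for k,(a,b) in P.items(): p,e=tri(a/S,b/S);print(k,p.round(4),round(e,4))
im={n:cv2.imread(f"pics/{n}0.png") for n in("side","top")}
for n,b,f in(("top",(215,165,375,250),5),("top",(415,165,575,250),5),("side",(322,100,402,160),8),("side",(262,195,332,305),0)):
    if f: 
        x0,y0,x1,y1=b; c=cv2.resize(im[n][y0:y1,x0:x1],None,fx=f,fy=f,interpolation=cv2.INTER_CUBIC); cv2.imwrite(f"pics/c_{n}_{x0}.png",c)
a=cv2.imread("pics/c_top_215.png");b=cv2.imread("pics/c_top_415.png");c=cv2.resize(np.vstack([a,b]),(565,600));cv2.imwrite("pics/arms.png",np.vstack([a,b])[:,:][:850:1] if 0 else cv2.resize(np.vstack([a,b]),(560,595)))
```

```text
grip [0.5871 0.1445 0.282 ] 0.0019
hook [0.5903 0.1403 0.2223] 0.0087
load_arm [0.6024 0.0387 0.2365] 0.0038
cure_arm [ 0.6185 -0.3381  0.2365] 0.0011
load [6.048e-01 2.160e-02 2.000e-04] 0.0078
cure [ 0.6151 -0.354   0.0025] 0.0022
carrier [0.5813 0.142  0.0807] 0.0034
```

View pics/arms.png

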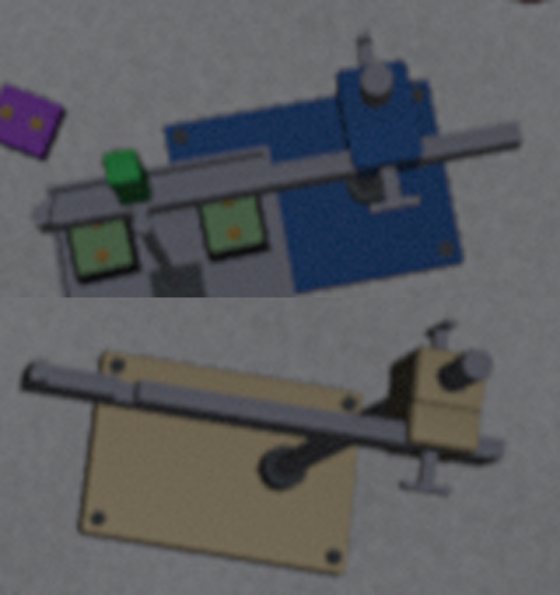

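View pics/c_side_322.png

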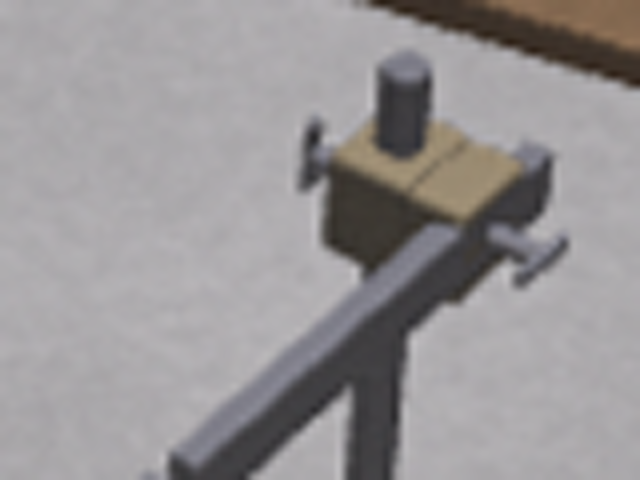

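The lower crop shows a small step in the beige arm at (128,392), which is pixel (451.6,192) in the full top picture and is probably the notch. The arm tip is at pixel (423,187) and the arm leaves the clamp at (531.6,202.3).

Run:
```python
from h import *
S=np.array([640,480.])
for k,b,z in(("notch",(451.6,192),.238),("tip",(423,187),.246),("cure_arm",(531.6,202.3),.24),("cure_arm_net",(530.6,202.2),.24),("blue end",(226.4,225.6),.246),("blue arm",(317.3,212.1),.24),("blue net",(315.2,210.3),.24),("blue tail",(215+518/3.5,165+128/3.5),.24),("cure tail",(415+502/3.5,165+(443-297)/3.5),.24),
 ("fpb1",(215+181/3.5,165+135/3.5),.012),("fpb2",(215+417/3.5,165+95/3.5),.012),
 ("fpc1",(415+117/3.5,165+(364-297)/3.5),.012),("fpc2",(415+349/3.5,165+(402-297)/3.5),.012),("fpc3",(415+97/3.5,165+(517-297)/3.5),.012),("fpc4",(415+333/3.5,165+(556-297)/3.5),.012),("griptop",(215+122/3.5,165+160/3.5),.2915)):
    print(k,atz("top",np.array(b)/S,z).round(4))
```

```text
notch [ 0.6367 -0.1986  0.238 ]
tip [ 0.6435 -0.1468  0.246 ]
cure_arm [ 0.6181 -0.338   0.24  ]
cure_arm_net [ 0.6183 -0.3363  0.24  ]
blue end [0.576  0.1885 0.246 ]
blue arm [0.6004 0.0356 0.24  ]
blue net [0.6036 0.0392 0.24  ]
blue tail [ 0.619  -0.0431  0.24  ]
cure tail [ 0.6103 -0.385   0.24  ]
fpb1 [0.6655 0.1437 0.012 ]
fpb2 [ 0.6915 -0.004   0.012 ]
fpc1 [ 0.7103 -0.259   0.012 ]
fpc2 [ 0.6858 -0.4071  0.012 ]
fpc3 [ 0.6115 -0.242   0.012 ]
fpc4 [ 0.5866 -0.3905  0.012 ]
griptop [0.5922 0.1439 0.2915]
```

Request:
move_arm(moves=[[[0,0,0,-30,0],[0,-15,-9,-65,-5],[0,-48,-27,-80,-11],[0,-82,-47,-95,-17],[0,-116,-66,-110,-23],[0,-150,-86,-120,-29],[0,-184,-105,-127,-36],[0,-218,-124,-127,-36]]])

```text
clock: 1.87
tcp_pos: [0.4271, 0.3764, 0.3516]
tcp_rot: [0.001, -0.092, 0.996, 0.001]
force: [0.2, 1.6, 0.2]
width: 0.0872
gripper_force: 0.0
```

```bash
cat >> h.py <<'E'
def to(p,ang=None):
    s=status.state();q=s["tcp_rot"];r=R.from_quat(np.r_[q[1:],q[0]]).as_matrix()
    a=np.degrees(np.arctan2(r[1,1],r[0,1]))
    print("t",round(s["clock"],2),"tcp",s["tcp_pos"].round(4),"F",s["force"].round(2),"yang",a.round(2),"tilt",r[:,2].round(4),"w",round(s["width"],4),"gf",s["gripper_force"],"q",s["q"].round(2))
    print("shift mm",(r.T@(np.array(p)-s["tcp_pos"])*1000).round(1), "turn",None if ang is None else a-ang)
E
python3 -c "
from h import *
to([.586,.143,.35],100)"
```

```text
t 1.87 tcp [0.4271 0.3764 0.3516] F [0.21 1.59 0.21] yang 100.52 tilt [ 0.0019  0.0024 -1.    ] w 0.0872 gf 0.0 q [-0.9   0.13  0.12  1.46 -0.02  1.55  0.97]
shift mm [-113.6 -258.5    1.4] turn 0.5151856250956399
```

Request:
move_arm(moves=[[[0,-15,-35,0,0],[0,-31,-71,0,0],[0,-47,-107,0,0],[0,-63,-143,0,0],[0,-79,-179,0,0],[0,-95,-215,0,0],[0,-108,-245,0,0],[0,-113,-258,0,0]]])

```text
clock: 2.53
tcp_pos: [0.5846, 0.1377, 0.3496]
tcp_rot: [0.0, -0.085, 0.996, -0.001]
force: [1.1, -0.9, -0.1]
width: 0.0871
gripper_force: 0.0
```

Request:
move_arm(moves=[[[0,0,0,0,0],[0,0,0,0,0]]])

```text
clock: 2.7
tcp_pos: [0.5827, 0.1426, 0.3495]
tcp_rot: [-0.0, -0.087, 0.996, 0.0]
force: [-0.3, 0.7, 0.1]
width: 0.0867
gripper_force: 0.0
```

Run:
```python
from h import *
S=np.array([640,480.])
to([.586,.143,.2565],100)
im=[]
for n in("side","top"):
    f=vision.grab_frame(n)[:,:,::-1]
    x0,y0=(225,150) if n=="side" else (180,120)
    im.append(cv2.resize(f[y0:y0+150,x0:x0+130],None,fx=3,fy=3,interpolation=cv2.INTER_CUBIC))
    for t in("carrier_grip","carrier_hook"): print(n,t,[((np.array(d["centre"])*S).round(1),round(d["conf"],2)) for d in vision.mark_of(n,t)[:2]])
    print("tcp px",proj(n,status.state()["tcp_pos"]))
cv2.imwrite("pics/over.png",np.hstack(im))
```

```text
t 2.7 tcp [0.5827 0.1426 0.3495] F [-0.33  0.72  0.08] yang 99.95 tilt [-2.e-04  0.e+00 -1.e+00] w 0.0867 gf 0.0 q [-0.59  0.2   0.33  1.39 -0.06  1.56  1.48]
shift mm [-3.4 -0.2 93. ] turn -0.05457089732439613
side carrier_grip []
side carrier_hook [(array([284.9, 276.4]), 0.95), (array([285.8, 256. ]), 0.18)]
tcp px [286.48352621 232.97900292]
top carrier_grip []
top carrier_hook []
tcp px [244.32198656 209.51617116]
```

View pics/over.png

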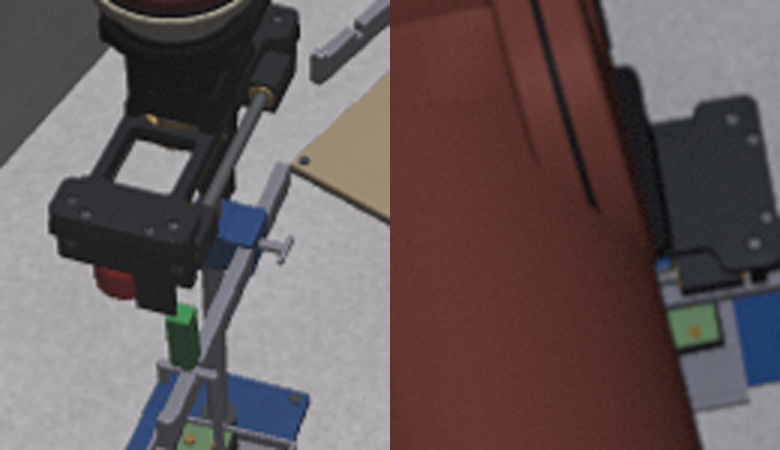

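The block sits directly under the fingers in the side view (crop (183,335), about pixel (286,262)). I'll descend, then close softly.

Request:
move_arm(moves=[[[0,-2,0,25,0],[0,-2,0,50,0],[0,-2,0,70,0],[0,-2,0,82,0],[0,-2,0,90,0],[0,-2,0,93,0],[0,-2,0,93,0],[0,-2,0,93,0]]], force=8)

```text
clock: 3.67
tcp_pos: [0.5849, 0.1438, 0.2577]
tcp_rot: [0.001, -0.088, 0.996, 0.0]
force: [0.4, 0.2, 0.4]
width: 0.0871
gripper_force: 0.0
```

Request:
move_arm(moves=[[[100,0,0,0,0],[150,0,0,0,0],[180,0,0,0,0],[190,0,0,0,0],[200,0,0,0,0],[210,0,0,0,0],[220,0,0,0,0],[230,0,0,0,0]]], force=8)

```text
clock: 4.33
tcp_pos: [0.5844, 0.1436, 0.2565]
tcp_rot: [-0.0, -0.088, 0.996, -0.0]
force: [0.2, -0.3, -0.1]
width: 0.0415
gripper_force: 0.0
```

Run:
```python
from h import *
to([.585,.143,.2565],100)
print(status.state()["torque"])
```

```text
t 4.33 tcp [0.5844 0.1436 0.2565] F [ 0.2  -0.34 -0.06] yang 100.06 tilt [-1.e-04 -1.e-04 -1.e+00] w 0.0415 gf 0.0 q [-0.58  0.22  0.32  1.55 -0.07  1.38  1.49]
shift mm [-0.5 -0.7  0. ] turn 0.0559256423110952
[ 0.06796855  0.01549479 -0.01065682]
```

Request:
move_arm(moves=[[[235,0,0,0,0],[240,0,0,0,0],[245,0,0,0,0],[250,0,0,0,0],[255,0,0,0,0],[255,0,0,0,0],[255,0,0,0,0]]], force=8)

```text
clock: 4.92
tcp_pos: [0.5844, 0.1435, 0.2566]
tcp_rot: [-0.0, -0.088, 0.996, -0.0]
force: [0.8, -0.2, -0.4]
width: 0.0161
gripper_force: 8.0
```

Request:
move_arm(moves=[[[255,0,0,0,0],[255,0,0,0,0]]], force=8)

```text
clock: 5.08
tcp_pos: [0.5844, 0.1435, 0.2565]
tcp_rot: [0.0, -0.088, 0.996, -0.0]
force: [0.2, -0.5, 0.4]
width: 0.0157
gripper_force: 8.0
```

Request:
move_arm(moves=[[[255,0,0,0,0],[255,0,0,0,0],[255,0,0,0,0],[255,0,0,-2,0],[255,0,0,-5,0],[255,0,0,-9,0],[255,0,0,-14,0],[255,0,0,-14,0]]], force=40)

```text
clock: 5.75
tcp_pos: [0.5848, 0.1438, 0.2717]
tcp_rot: [0.001, -0.088, 0.996, 0.0]
force: [0.7, 0.6, -4.4]
width: 0.0157
gripper_force: 40.0
```

Request:
move_arm(moves=[[[255,0,0,-5,0],[255,0,0,-11,0],[255,0,0,-17,0],[255,0,0,-22,0],[255,0,0,-25,0],[255,0,0,-26,0],[255,0,0,-26,0],[255,0,0,-26,0]]])

```text
clock: 6.42
tcp_pos: [0.5843, 0.1436, 0.2964]
tcp_rot: [-0.0, -0.088, 0.996, -0.0]
force: [-1.2, -0.6, -4.6]
width: 0.0157
gripper_force: 40.0
```

Run:
```python
from h import *
S=np.array([640,480.])
to([.585,.143,.2965],100);print(status.state()["torque"])
f=vision.grab_frame("side")[:,:,::-1]
cv2.imwrite("pics/lift.png",cv2.resize(f[180:380,200:360],None,fx=3,fy=3,interpolation=cv2.INTER_CUBIC))
vision.grab_frame("top")
for n in("side","top"):
  for t in("carrier_grip","carrier_hook","carrier"): print(n,t,[((np.array(d["centre"])*S).round(1),round(d["conf"],2)) for d in vision.mark_of(n,t)[:2]])
p=status.state()["tcp_pos"];print(proj("side",p-[0,0,.021]),proj("side",p-[0,0,.176]))
```

```text
t 6.42 tcp [0.5843 0.1436 0.2964] F [-1.23 -0.62 -4.64] yang 100.06 tilt [-3.e-04 -1.e-04 -1.e+00] w 0.0157 gf 39.97916182503104 q [-0.59  0.21  0.33  1.49 -0.07  1.46  1.49]
shift mm [-0.5 -0.7 -0.1] turn 0.05759765403439587
[ 0.04280658 -0.02314254  0.00497493]
side carrier_grip []
side carrier_hook [(array([285.5, 261.1]), 0.95), (array([370.6, 385.6]), 0.65)]
side carrier [(array([293.1, 312.1]), 0.58)]
top carrier_grip []
top carrier_hook []
top carrier []
[287.07020902 259.3029272 ] [289.67585282 308.08579135]
```

View pics/lift.png

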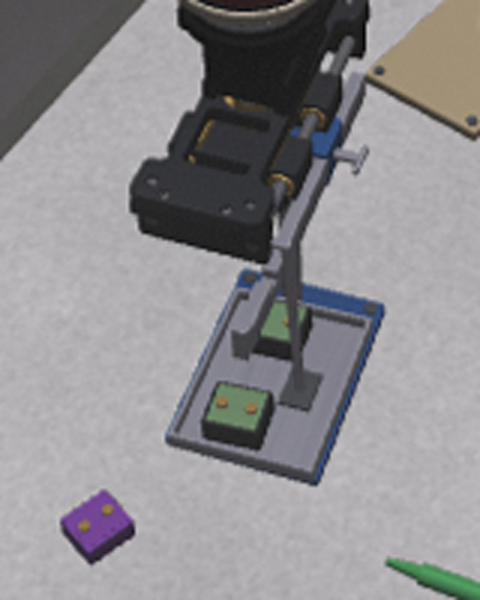

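Carrier is held at 35 mm over the arm, with both housings upright on the tray. Next I'll withdraw along the stand's -x.

Request:
move_arm(moves=[[[255,2,0,0,0],[255,7,0,0,0],[255,15,0,0,0],[255,25,0,0,0],[255,37,0,0,0],[255,49,0,0,0],[255,61,0,0,0],[255,73,0,0,0]]])

```text
clock: 7.48
tcp_pos: [0.5111, 0.1305, 0.2967]
tcp_rot: [0.0, -0.088, 0.996, 0.0]
force: [0.2, 0.2, -4.2]
width: 0.0157
gripper_force: 40.0
```

Request:
move_arm(moves=[[[255,11,0,0,0],[255,20,0,0,0],[255,27,0,0,0],[255,32,0,0,0],[255,35,0,0,0],[255,36,0,0,0],[255,36,0,0,0]]])

```text
clock: 8.07
tcp_pos: [0.4771, 0.1246, 0.2966]
tcp_rot: [0.0, -0.088, 0.996, -0.0]
force: [-0.2, 0.0, -4.6]
width: 0.0161
gripper_force: 40.0
```

Run:
```python
from h import *
to([.5376,-.183,.2965],81.5)
```

```text
t 8.07 tcp [0.4771 0.1246 0.2966] F [-0.18  0.01 -4.59] yang 100.06 tilt [ 1.e-04  0.e+00 -1.e+00] w 0.0161 gf 39.97921912930906 q [-0.64 -0.03  0.28  1.73  0.01  1.44  1.39]
shift mm [-5.800e+00 -3.134e+02  1.000e-01] turn 18.555290705116207
```

Request:
move_arm(moves=[[[255,0,-2,0,0],[255,0,-7,0,0],[255,0,-15,0,0],[255,0,-26,0,0],[255,0,-40,0,0],[255,0,-55,0,0],[255,0,-71,0,0],[255,0,-87,0,0]]])

```text
clock: 8.73
tcp_pos: [0.4925, 0.0368, 0.2966]
tcp_rot: [-0.0, -0.087, 0.996, -0.0]
force: [0.3, 0.6, -5.2]
width: 0.0154
gripper_force: 40.0
```

Request:
move_arm(moves=[[[255,-1,-16,0,0],[255,-1,-32,0,1],[255,-2,-48,0,2],[255,-2,-64,0,4],[255,-3,-80,0,6],[255,-4,-96,0,8],[255,-5,-111,0,10],[255,-6,-125,0,12]]])

```text
clock: 9.4
tcp_pos: [0.5204, -0.0848, 0.2966]
tcp_rot: [-0.0, 0.019, 1.0, -0.0]
force: [-0.3, -0.2, -4.4]
width: 0.0154
gripper_force: 40.0
```

Run:
```python
from h import *
to([.5376,-.183,.2965],81.5)
```

```text
t 9.4 tcp [ 0.5204 -0.0848  0.2966] F [-0.27 -0.23 -4.4 ] yang 87.82 tilt [-0.e+00 -3.e-04 -1.e+00] w 0.0154 gf 39.97810637578368 q [-0.42  0.04  0.52  1.67 -0.02  1.44  1.63]
shift mm [-21.  -97.5   0.1] turn 6.323207750939176
```

Request:
move_arm(moves=[[[255,-3,-15,0,1],[255,-7,-31,0,2],[255,-10,-47,0,3],[255,-14,-63,0,4],[255,-17,-77,0,5],[255,-19,-88,0,6],[255,-21,-94,0,6.3],[255,-21,-96,0,6.3]]])

```text
clock: 10.07
tcp_pos: [0.5379, -0.1811, 0.2964]
tcp_rot: [-0.0, 0.073, 0.997, -0.0]
force: [0.4, 0.2, -4.2]
width: 0.0161
gripper_force: 40.0
```

Request:
move_arm(moves=[[[255,0,0,0,0],[255,0,0,0,0]]])

```text
clock: 10.23
tcp_pos: [0.5378, -0.179, 0.2965]
tcp_rot: [-0.0, 0.071, 0.997, 0.0]
force: [0.0, 0.5, -4.2]
width: 0.0154
gripper_force: 40.0
```

Run:
```python
from h import *
S=np.array([640,480.])
to([.6365,-.198,.2965],81.5)
f=vision.grab_frame("side")[:,:,::-1]
g=vision.grab_frame("top")[:,:,::-1]
cv2.imwrite("pics/pre.png",np.hstack([cv2.resize(f[90:240,290:420],None,fx=3,fy=3,interpolation=cv2.INTER_CUBIC),cv2.resize(g[150:300,400:530],None,fx=3,fy=3,interpolation=cv2.INTER_CUBIC)]))
p=status.state()["tcp_pos"];print(proj("side",p-[0,0,.021]),proj("top",p-[0,0,.021]))
for n in("side","top"):
  for t in("carrier_grip","carrier_hook","carrier","cure_arm"): print(n,t,[((np.array(d["centre"])*S).round(1),round(d["conf"],2)) for d in vision.mark_of(n,t)[:2]])
for p in ([.6365,-.198,.240],[.6435,-.1468,.246],[.6183,-.3375,.24]):print(proj("side",p))
```

```text
t 10.23 tcp [ 0.5378 -0.179   0.2965] F [ 0.01  0.53 -4.18] yang 81.82 tilt [-3.e-04  5.e-04 -1.e+00] w 0.0154 gf 39.97918898239732 q [-0.3   0.14  0.61  1.58 -0.08  1.45  1.75]
shift mm [-1.004e+02 -4.800e+00 -1.000e-01] turn 0.3195677144652507
[381.91234377 164.96110574] [448.71967377 245.37551767]
side carrier_grip [(array([383. , 145.5]), 0.95)]
side carrier_hook [(array([378.7, 163.6]), 0.78)]
side carrier [(array([378. , 216.3]), 0.72)]
side cure_arm [(array([266.4, 242.3]), 0.28)]
top carrier_grip [(array([165.2, 208.2]), 0.42)]
top carrier_hook [(array([450.4, 242. ]), 0.55), (array([258.3, 334.4]), 0.37)]
top carrier [(array([425.9, 257.3]), 0.85)]
top cure_arm []
[343.82056958 158.20284484]
[330.68110693 168.50573476]
[376.76184273 126.91250009]
```

View pics/pre.png

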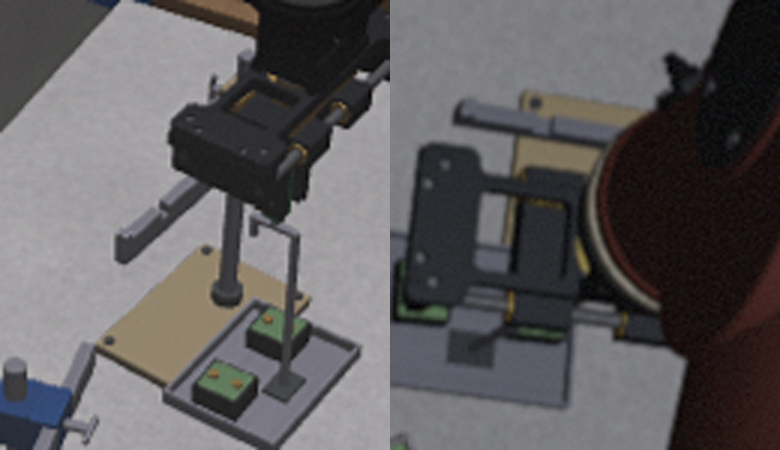

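The side crop shows the beige arm's notch clearly at (163,209), pixel (344.3,159.7), which agrees with my estimate. The housings are both standing. I'll triangulate it.

Run:
```python
from h import *
S=np.array([640,480.])
print(tri(np.array((344.3,159.7))/S,np.array((452.3,192.))/S), atz("side",np.array((344.3,159.7))/S,.238), atz("side",np.array((344.3,159.2))/S,.24), atz("top",np.array((452.3,192.))/S,.238))
```

```text
(array([ 0.63738292, -0.20153075,  0.23281561]), np.float64(0.001215409686417435)) [ 0.63424166 -0.19605588  0.238     ] [ 0.63402954 -0.19544648  0.24      ] [ 0.6367025 -0.1998413  0.238    ]
```

Request:
move_arm(moves=[[[255,-2,0,0,0],[255,-7,0,0,0],[255,-15,0,0,0],[255,-25,-1,0,0],[255,-36,-2,0,0.3],[255,-47,-2,0,0.3],[255,-57,-3,0,0.3],[255,-65,-3,0,0.3]]])

```text
clock: 11.4
tcp_pos: [0.6031, -0.1921, 0.296]
tcp_rot: [-0.0, 0.074, 0.997, -0.0]
force: [-1.2, 0.6, -4.6]
width: 0.0157
gripper_force: 40.0
```

Request:
move_arm(moves=[[[255,-7,0,0,0],[255,-14,0,0,0],[255,-20,0,0,0],[255,-25,0,0,0],[255,-29,0,0,0],[255,-32,0,0,0],[255,-34,0,0,0],[255,-34,0,0,0]]])

```text
clock: 12.07
tcp_pos: [0.6355, -0.1971, 0.2965]
tcp_rot: [0.0, 0.074, 0.997, -0.0]
force: [0.8, 0.4, -4.4]
width: 0.0158
gripper_force: 40.0
```

Run:
```python
from h import *
S=np.array([640,480.])
to([.6365,-.199,.2645],81.5)
f=vision.grab_frame("side")[:,:,::-1]
g=vision.grab_frame("top")[:,:,::-1]
cv2.imwrite("pics/above.png",np.hstack([cv2.resize(f[110:210,300:400],None,fx=4,fy=4,interpolation=cv2.INTER_CUBIC),cv2.resize(g[150:250,400:500],None,fx=4,fy=4,interpolation=cv2.INTER_CUBIC)]))
```

```text
t 12.07 tcp [ 0.6355 -0.1971  0.2965] F [ 0.81  0.43 -4.38] yang 81.46 tilt [ 0.e+00 -1.e-04 -1.e+00] w 0.0158 gf 39.97946870047599 q [-0.21  0.38  0.62  1.33 -0.22  1.5   1.81]
shift mm [-1.2 -1.7 32. ] turn -0.0384272712293523
```

View pics/above.png

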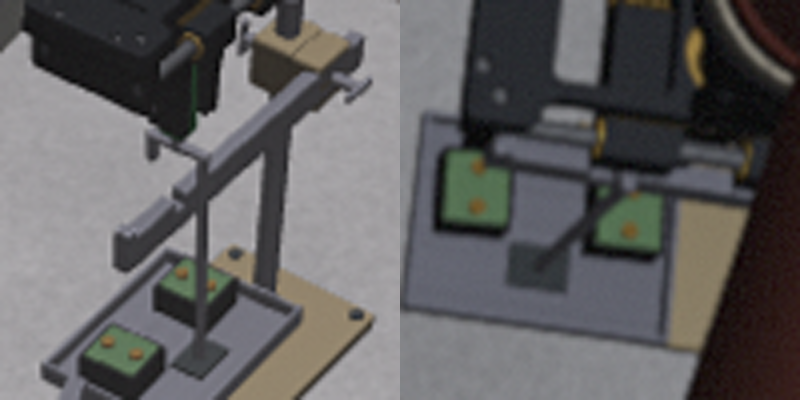

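The hook straddles the arm, with the upright on the robot's side and the tip beyond. The notch is just below, so I'll lower onto it.

Request:
move_arm(moves=[[[255,-0.5,-1,4,0],[255,-0.5,-1,9,0],[255,-0.5,-1,14,0],[255,-0.5,-1,19,0],[255,-0.5,-1,23,0],[255,-0.5,-1,26,0],[255,-0.5,-1,28,0],[255,-0.5,-1,28,0]]])

```text
clock: 12.83
tcp_pos: [0.6355, -0.198, 0.268]
tcp_rot: [-0.0, 0.074, 0.997, 0.0]
force: [-0.1, 0.7, -4.3]
width: 0.0159
gripper_force: 40.0
```

Request:
move_arm(moves=[[[255,0,0,0.5,0],[255,0,0,1,0],[255,0,0,1.5,0],[255,0,0,1.5,0]]])

```text
clock: 13.17
tcp_pos: [0.6357, -0.1982, 0.2671]
tcp_rot: [0.0, 0.074, 0.997, -0.0]
force: [-0.5, -0.2, -3.8]
width: 0.0156
gripper_force: 40.0
```

Request:
move_arm(moves=[[[255,0,0,0.5,0],[255,0,0,1,0],[255,0,0,1.5,0],[255,0,0,1.5,0]]])

```text
clock: 13.5
tcp_pos: [0.6356, -0.1981, 0.2654]
tcp_rot: [-0.0, 0.075, 0.997, -0.0]
force: [0.5, -0.3, -4.6]
width: 0.0157
gripper_force: 40.0
```

Request:
move_arm(moves=[[[255,0,0,0.4,0],[255,0,0,0.8,0],[255,0,0,0.8,0],[255,0,0,0.8,0]]])

```text
clock: 13.83
tcp_pos: [0.6356, -0.1981, 0.2648]
tcp_rot: [-0.0, 0.074, 0.997, -0.0]
force: [0.3, -0.8, -3.4]
width: 0.0156
gripper_force: 40.0
```

Request:
move_arm(moves=[[[255,0,0,0.3,0],[255,0,0,0.6,0],[255,0,0,0.6,0],[255,0,0,0.6,0]]])

```text
clock: 14.17
tcp_pos: [0.6356, -0.1982, 0.2641]
tcp_rot: [-0.0, 0.075, 0.997, -0.0]
force: [0.3, -0.1, -4.9]
width: 0.0155
gripper_force: 40.0
```

Request:
move_arm(moves=[[[255,0,0,0.3,0],[255,0,0,0.6,0],[255,0,0,0.6,0],[255,0,0,0.6,0]]])

```text
clock: 14.5
tcp_pos: [0.6356, -0.1981, 0.2635]
tcp_rot: [-0.0, 0.075, 0.997, -0.0]
force: [0.1, -0.3, -4.8]
width: 0.0156
gripper_force: 40.0
```

Request:
move_arm(moves=[[[255,0,0,0.3,0],[255,0,0,0.6,0],[255,0,0,0.6,0],[255,0,0,0.6,0]]])

```text
clock: 14.83
tcp_pos: [0.6356, -0.1981, 0.2629]
tcp_rot: [-0.0, 0.074, 0.997, 0.0]
force: [-0.2, -0.1, -5.2]
width: 0.0156
gripper_force: 40.0
```

Request:
move_arm(moves=[[[255,0,0,0.4,0],[255,0,0,0.8,0],[255,0,0,1.2,0],[255,0,0,1.2,0]]])

```text
clock: 15.17
tcp_pos: [0.6356, -0.1981, 0.2617]
tcp_rot: [-0.0, 0.074, 0.997, -0.0]
force: [0.6, 0.3, -4.9]
width: 0.0156
gripper_force: 40.0
```

Request:
move_arm(moves=[[[255,0,0,0.4,0],[255,0,0,0.8,0],[255,0,0,1.2,0],[255,0,0,1.2,0]]])

```text
clock: 15.5
tcp_pos: [0.6356, -0.1981, 0.2604]
tcp_rot: [-0.0, 0.075, 0.997, -0.0]
force: [-1.1, -0.0, -3.6]
width: 0.0159
gripper_force: 40.0
```

Request:
move_arm(moves=[[[255,0,0,0.4,0],[255,0,0,0.8,0],[255,0,0,1.2,0],[255,0,0,1.2,0]]])

```text
clock: 15.83
tcp_pos: [0.6355, -0.1982, 0.2593]
tcp_rot: [-0.0, 0.075, 0.997, -0.0]
force: [0.5, 0.1, -4.1]
width: 0.0158
gripper_force: 40.0
```

In the notch, with no lateral load. I'll continue to the bottom in small steps.

Request:
move_arm(moves=[[[255,0,0,0.4,0],[255,0,0,0.8,0],[255,0,0,1.2,0],[255,0,0,1.2,0]]])

```text
clock: 16.17
tcp_pos: [0.6356, -0.1982, 0.2581]
tcp_rot: [-0.0, 0.075, 0.997, -0.0]
force: [0.4, 0.6, -3.8]
width: 0.016
gripper_force: 40.0
```

Request:
move_arm(moves=[[[255,0,0,0.3,0],[255,0,0,0.6,0],[255,0,0,0.6,0],[255,0,0,0.6,0]]])

```text
clock: 16.5
tcp_pos: [0.6356, -0.1982, 0.2575]
tcp_rot: [-0.0, 0.075, 0.997, -0.0]
force: [0.4, 0.1, -4.6]
width: 0.0158
gripper_force: 40.0
```

Request:
move_arm(moves=[[[255,0,0,0.3,0],[255,0,0,0.5,0],[255,0,0,0.5,0],[255,0,0,0.5,0]]])

```text
clock: 16.83
tcp_pos: [0.6356, -0.1982, 0.2571]
tcp_rot: [0.0, 0.074, 0.997, -0.0]
force: [-0.0, 0.3, -4.1]
width: 0.0156
gripper_force: 40.0
```

Request:
move_arm(moves=[[[255,0,0,0.3,0],[255,0,0,0.4,0],[255,0,0,0.4,0],[255,0,0,0.4,0]]])

```text
clock: 17.17
tcp_pos: [0.6356, -0.1982, 0.2569]
tcp_rot: [0.0, 0.075, 0.997, -0.0]
force: [-0.7, -0.6, -3.0]
width: 0.0155
gripper_force: 40.0
```

Request:
move_arm(moves=[[[255,0,0,0.3,0],[255,0,0,0.3,0],[255,0,0,0.3,0]]])

```text
clock: 17.42
tcp_pos: [0.6357, -0.1982, 0.2567]
tcp_rot: [0.0, 0.075, 0.997, -0.0]
force: [-0.3, 0.0, -0.3]
width: 0.0158
gripper_force: 40.0
```

The weight has gone onto the arm at home height, so I'll hold briefly, then release.

Request:
move_arm(moves=[[[255,0,0,0,0],[255,0,0,0,0],[255,0,0,0,0]]], force=8)

```text
clock: 17.67
tcp_pos: [0.6358, -0.1982, 0.2566]
tcp_rot: [0.0, 0.075, 0.997, -0.0]
force: [-0.8, 0.4, 1.1]
width: 0.0158
gripper_force: 8.0
```

Request:
move_arm(moves=[[[225,0,0,0,0],[205,0,0,0,0],[180,0,0,0,0],[140,0,0,0,0],[80,0,0,0,0],[0,0,0,0,0],[0,0,0,0,0],[0,0,0,0,0]]])

```text
clock: 18.33
tcp_pos: [0.6356, -0.1981, 0.2564]
tcp_rot: [-0.0, 0.074, 0.997, -0.0]
force: [-1.3, -0.5, -0.2]
width: 0.0492
gripper_force: 0.0
```

Request:
move_arm(moves=[[[0,0,0,0,0],[0,0,0,0,0],[0,0,0,0,0],[0,0,0,0,0],[0,0,0,0,0],[0,0,0,0,0]]])

```text
clock: 18.83
tcp_pos: [0.6356, -0.1982, 0.2564]
tcp_rot: [-0.0, 0.074, 0.997, -0.0]
force: [-0.3, 0.1, 0.9]
width: 0.0848
gripper_force: 0.0
```

Request:
move_arm(moves=[[[0,0,0,-10,0],[0,0,0,-25,0],[0,0,0,-45,0],[0,0,0,-65,0],[0,0,0,-85,0],[0,0,0,-100,0],[0,0,0,-110,0],[0,0,0,-110,0]]])

```text
clock: 19.5
tcp_pos: [0.6361, -0.1986, 0.3691]
tcp_rot: [0.002, 0.075, 0.997, -0.0]
force: [0.1, -0.3, 0.0]
width: 0.0874
gripper_force: 0.0
```

Request:
move_arm(moves=[[[0,15,0,0,0],[0,35,0,0,0],[0,60,0,0,0],[0,85,0,0,0],[0,110,0,0,0],[0,130,0,0,0],[0,140,0,0,0],[0,140,0,0,0]]])

```text
clock: 20.17
tcp_pos: [0.4953, -0.1774, 0.3664]
tcp_rot: [0.0, 0.075, 0.997, 0.001]
force: [0.0, -0.1, -0.1]
width: 0.0871
gripper_force: 0.0
```

Run:
```python
from h import *
f=vision.grab_frame("side")[:,:,::-1]
g=vision.grab_frame("top")[:,:,::-1]
cv2.imwrite("pics/end.png",np.hstack([cv2.resize(f[90:240,290:420],None,fx=3,fy=3,interpolation=cv2.INTER_CUBIC),cv2.resize(g[150:300,400:530],None,fx=3,fy=3,interpolation=cv2.INTER_CUBIC)]))
```

```text
(no output)
```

View pics/end.png

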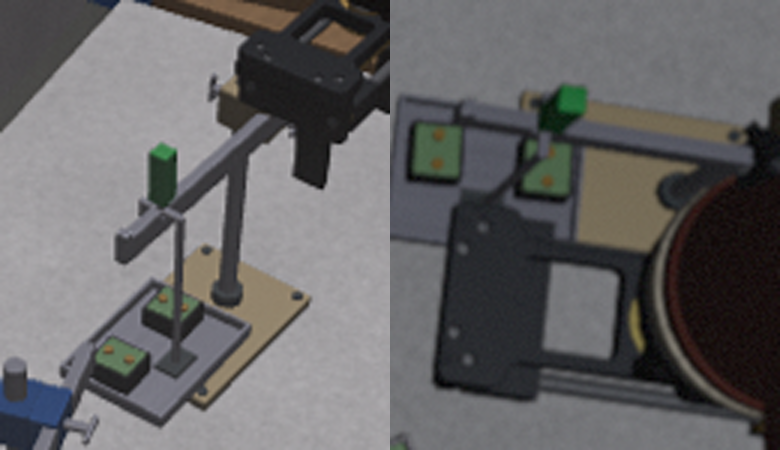

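The carrier hangs upright in the beige arm's notch (side crop (163,210)). Both housings are flat on the tray and the gripper is clear.

Request:
move_arm(moves=[[[0,0,0,0,0],[0,0,0,0,0],[0,0,0,0,0],[0,0,0,0,0],[0,0,0,0,0],[0,0,0,0,0],[0,0,0,0,0],[0,0,0,0,0]]])

```text
clock: 20.93
tcp_pos: [0.4972, -0.1773, 0.3664]
tcp_rot: [-0.0, 0.074, 0.997, -0.0]
force: [0.2, -0.5, 0.0]
width: 0.0868
gripper_force: 0.0
```

Request:
move_arm(moves=[[[0,0,0,0,0],[0,0,0,0,0],[0,0,0,0,0],[0,0,0,0,0],[0,0,0,0,0],[0,0,0,0,0],[0,0,0,0,0],[0,0,0,0,0]]])

```text
clock: 21.6
tcp_pos: [0.4972, -0.1774, 0.3664]
tcp_rot: [-0.0, 0.075, 0.997, -0.0]
force: [0.3, 0.1, -0.4]
width: 0.0868
gripper_force: 0.0
```

```bash
python3 -c "
from h import *
print(bot.job_done())"
```

```text
the job is handed in; nothing more can be done
None
```

The carrier hangs released in the beige stand's notch with both housings flat on its tray, and I handed the job in at about 22 s; the judge's verdict was not shown.

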